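# Turn a rosette block over on to the sanding board

## Task

Using fingertips only, push the rosette block that lies face down on the bench against the front edge of the sanding board, tip it up there and turn it over on to the abrasive paper, flat back down and moulded face up; then push it across the paper until it sits square against the stop. Never pick the block up, and leave everything else on the bench where it is.

Things in the scene. Friction and masses are not known exactly. Their poses are not given: they have to be found in the camera images.
- sanding_board: sanding board fixed to the bench: 12 mm plywood, 145 mm deep (x) by 290 mm wide (y), brown abrasive on the first 115 mm of its top, then a dark wooden stop, 30 mm deep, 14 mm above the paper, along the far side. Origin: middle of the front edge, at bench height; +x runs from the front edge to the stop, z up. The front edge is an upright wall 12 mm high
- stop_foot (a point): middle of the stop's front face where it meets the paper, 115 mm behind the board's front edge and 12 mm above the bench; axes as the board's
- rosette_centre (a point): centre of the pale wooden rosette block, 90 x 90 x 18 mm, 85 g: a 12 mm plate and, on its moulded face, a panel 74 x 74 x 6 mm with turned rings. It starts face down on the bench, 10 to 40 mm in front of the board, up to 12 degrees off square, x roughly towards the board. z points out of the plain back: up at first, down once turned over. Ordinary wood friction; once past upright it falls over by itself
- rosette_edge_xp (a point): middle of the rosette block's +x side face, half-way through the thickness, 45 mm from the centre; axes as the block's
- rosette_edge_xm (a point): middle of the rosette block's -x side face, half-way through the thickness, 45 mm from the centre; axes as the block's. This is the side nearest the robot at the start; with the far side held by the board's edge and about 10 N pressing on this one, fingertips moving up drag it up by friction
- rosette_edge_yp (a point): middle of the rosette block's +y side face, half-way through the thickness, 45 mm from the centre; axes as the block's
- rosette_edge_ym (a point): middle of the rosette block's -y side face, half-way through the thickness, 45 mm from the centre; axes as the block's
- done_rosette: finished 90 mm rosette block, moulded face up, 18 mm high; loose, must stay where it is; origin at the centre of its underside
- cork_block: cork sanding block wrapped in abrasive, 110 x 62 x 32 mm; loose, must stay where it is; origin at the centre of its underside
- try_square: try square lying flat: dark wooden stock 115 x 18 x 16 mm with a 150 mm steel blade; origin in the middle of the stock, blade along its +x, 28 to 58 mm off to its +y side and 8 mm up; loose, must stay where it is
- wax_tin: round tin, 83 mm across, 30 mm high; loose, must stay where it is; origin at the centre of its underside
- pencil: flat carpenter's pencil, 12 x 8 mm section, about 170 mm long, lying along its x, point at +x; loose, must stay where it is; origin near the middle of its underside
- glue: standing glue bottle, 56 mm across, 150 mm high; loose, must stay where it is; origin at the centre of its underside
- screwdriver: screwdriver 200 mm long lying along its x, red handle 26 mm thick to its -x; loose, must stay where it is; origin near the middle of its underside
- tape_measure: tape measure standing on its rubber base, 70 x 34 x 53 mm; loose, must stay where it is; origin at the centre of its underside
There are look-alikes about, which are no part of the job. Leave any turquoise look-alike of the part that bears rosette_centre alone.

How it is judged:
On the way, in this order (a step that is already met when the one before it is completed fails the run):
1. the block is tipped up, bearing on the front edge of the board (angle between rosette_centre's own z axis and vertical above 0.5 rad and x of rosette_centre in the frame of sanding_board below 0.03 m and contact force between rosette and sanding_board above 0.02 N), for 0.1 s.
2. the block lies turned over on the paper, moulded face up (angle between rosette_centre's own z axis and vertical above 3 rad and height (world z) of rosette_centre below 0.026 m), for 0.2 s.
At the end, for the whole second after the job is handed in: The block lies at rest flat on the paper, moulded face up, its edge against the stop within 5 mm and square with it within 4 degrees, at most 10 mm over either end of the board. Everything else is within 15 mm of where it was (angle between rosette_centre's own z axis and vertical above 3.07 rad and height (world z) of rosette_centre between 0.016 and 0.026 m and x of rosette_centre in the frame of stop_foot between -0.05 and -0.04 m and y of rosette_centre in the frame of sanding_board between -0.105 and 0.105 m and (angle between the x axis of rosette_centre and the x axis of sanding_board, either way round below 0.07 rad or angle between the y axis of rosette_centre and the x axis of sanding_board, either way round below 0.07 rad) and linear speed of rosette below 0.01 m/s and angular speed of rosette below 0.1 rad/s); the robot touches nothing.
It fails at once if the block is picked up: all four sides more than 34 mm, or its centre more than 72 mm, above the bench (height (world z) of each of rosette_edge_xp, rosette_edge_xm, rosette_edge_yp, rosette_edge_ym above 0.034 m or height (world z) of rosette_centre above 0.072 m).
It fails at once if something else on the bench is moved more than 15 mm (distance of any of done_rosette, cork_block, try_square, wax_tin, pencil, glue, screwdriver, tape_measure from where it was at the start of the episode above 0.015 m).
It also fails if it takes over 58 s, if anything falls off the work surface, if the arm or the gripper's body presses on something with over 40 N, if the wrist force passes 120 N, or if a joint passes its speed limit or range.

## Robot

A 6-joint arm with a two-finger parallel gripper is mounted at the origin on the work surface. World frame = base frame: x ahead of the robot, y to its left, z up, the work surface at z = 0. Lengths are in m, angles in rad, forces in N, time in s.
With the tool pointing down it reaches from about 0.35 to 0.875 m from the base axis. Payload 4.2 kg.
Tool frame: the origin (TCP) lies on the centre line of the jaws, within the pads' length; the fingertips stand 8 mm ahead of it and the grasp point (between the pads) lies 11 mm behind it; z points along the fingers, y is the direction in which the jaws open and shut (so a half turn about z gives the same grasp; the last joint's range is limited). The gripper opens to 85 mm and grips with 20 to 120 N. Pads are 22 mm wide; open, the fingers measure 114 mm over their backs; the gripper's body (76 mm by 85 mm) begins 54 mm behind the grasp point. The pads swing forward as they close: fully open they stand 13 mm farther back than shut.
Start: joints at [1.469, 0.385, 0.008, 0, -1.194, -0.259], TCP at [0.221, 0.585, 0.239] pointing down, gripper open.
Joint ranges: [-3.14, 3.14], [-1.21, 2.06], [-1.07, 1.41], [-3.16, 2.05], [-2.99, -0.16], [-3.1, 3.1]. Speed limits (rad/s): [2.79, 2.79, 3.14, 3.14, 3.14, 3.14].

## Interface

Orientations are given as a unit quaternion [x, y, z, w].
In Python, from workcell import ctrl, vision, job gives the robot as it stands. The module is installed in compiled form; this text tells all that it offers.
- The arm moves only by the shell command python3 -m pendant 'ROWS' [FORCE]. ROWS is JSON, a list of rows, each an object with "slide": the shift along the tool's x, y, z in mm, a list of three; "spin": the turn about the tool's z in rad; "claw": the gripper's target within -1 to 1 (shut at 1, half-way at 0, fully open at -1). In form: [{"slide": [dx, dy, dz], "spin": spin, "claw": claw}, ...]. A call has 1 to 12 rows; each row is the pose to reach, as a shift and turn from the pose commanded when the call began, along the tool's axes at that moment; what a row does not reach only later rows make up. A row lasts 1/8 s, in which the tool goes at most 62.5 mm and 10.7 degrees, less where a joint would pass 70% of its speed; a pose out of reach is approached as far as the arm can. A call with a gripper value outside its range is refused whole. The fingers move at their own pace and stop on an object; FORCE is the grip in N (left out, the last holds). Time passes only in rows, so rows that repeat a pose let the fingers close. It gives the time, the measured TCP pose, the force and the opening at its end, in the units of the state.
- ctrl.get_state(): the state, without advancing time (a new reading comes with each control period).
- vision.get_image(name): name is "scene" or "top"; returns a dict with "frame" (420x560x3 uint8, blue, green, red), "depth" (420x560 float32, m along the optical axis (not along the pixel's ray), 0 where there is no reading), "fx", "fy", "cx", "cy" (pixels), "k1" (the pictures are not rectified: a ray, as slopes to the right and down, at radius r is drawn at 1 + k1 r^2 times it, then the intrinsics apply), "T" (4x4, takes a point from camera to world coordinates). Camera axes: x right, y up, looking along -z (the intrinsics and any distortion apply to the point x, -y, -z); pixel columns grow to the right and rows downward; lengths in m; the calibration is good to about 2 mm. A picture is of the moment at which its call begins.
- job.hand_in(): hands the job in, once; it reports no verdict.
Trained networks look in the newest picture that a camera, given by its name, has taken for a name from the list of things; names that differ only in an ending like _2 or _b are one class to them, and where a whole thing is asked for, a point or a joint stands for the part that bears it (a point fixed in the world has none). Each returns a list of dicts, best first, with "confidence" (0 to 1); they miss things now and then, are a little off and sometimes report something else, mostly with a low value. They report only what shows in the picture. A call takes as long as a camera call. They do not tell look-alikes from the thing itself.
- vision.look_for(query, camera): "position" ([column, row] as shares, 0 to 1, of the picture: columns of its width, rows of its height, amid what is visible of it).
- vision.pinpoint(query, camera): "position" ([column, row] as shares, 0 to 1, of the picture: columns of its width, rows of its height: a listed point, or the origin of a listed thing).
The state is a dict: "t": time; "qpos": joint angles; "qvel": joint speeds; "joint_torque": joint torques, N m; "tcp_pos": TCP position; "eef_rot": TCP orientation; "force": force on the tool from outside, world axes, zero at the start; "torque": the same for the moment, N m; "width": finger opening in m.
Only numpy, scipy, OpenCV 4.12 (cv2) and the standard library are available. Lean on these libraries where they do the work, as an engineer would, in place of code of your own. Each camera call takes 0.05 s, during which the arm holds its last target. There are 200 camera calls.

## Working session

There is one attempt and no reset: what is moved stays moved. The work goes in short steps, Python scripts to look and compute and a shell command to move; the robot and the scene stay as the last step left them, time stands still between calls to the robot, and variables do not carry over. Pictures are saved under pics/ and viewed, about 8 in all and at most 12, crops included, and the job is handed in when it is done.

```bash
mkdir -p pics
cat > h.py <<'E'
import numpy as np, cv2
from workcell import ctrl, vision, job
def ray(im,u,v):
    d=np.array([(u-im["cx"])/im["fx"],(v-im["cy"])/im["fy"]]); s=d.copy()
    for _ in range(10): s=d/(1+im["k1"]*(s@s))
    return np.array([s[0],-s[1],-1.])
def at_z(im,u,v,z):
    T=im["T"]; r=T[:3,:3]@ray(im,u,v); return T[:3,3]+r*(z-T[2,3])/r[2]
def by_depth(im,u,v):
    T=im["T"]; return T[:3,3]+T[:3,:3]@(ray(im,u,v)*im["depth"][int(v),int(u)])
def proj(im,p):
    T=im["T"]; c=T[:3,:3].T@(np.array(p)-T[:3,3]); s=np.array([c[0],-c[1]])/-c[2]
    s=s*(1+im["k1"]*(s@s)); return s*[im["fx"],im["fy"]]+[im["cx"],im["cy"]]
def cloud(im):
    H,W=im["depth"].shape; P=np.zeros((H,W,3))
    vv,uu=np.mgrid[:H,:W]; dx=(uu-im["cx"])/im["fx"]; dy=(vv-im["cy"])/im["fy"]; sx,sy=dx,dy
    for _ in range(10):
        k=1+im["k1"]*(sx*sx+sy*sy); sx,sy=dx/k,dy/k
    c=np.stack([sx,-sy,-np.ones_like(sx)],-1)*im["depth"][...,None]
    return c@im["T"][:3,:3].T+im["T"][:3,3]
E
python3 - <<'E'
from h import *
s=ctrl.get_state(); print({k:np.round(v,3) for k,v in s.items()})
for n in("scene","top"):
    im=vision.get_image(n); cv2.imwrite(f"pics/a_{n}.png",im["frame"]); print(n,np.round(im["T"],3).tolist(),im["fx"])
    for q in("rosette_centre","rosette_edge_xp","rosette_edge_xm","rosette_edge_yp","rosette_edge_ym","sanding_board","stop_foot","done_rosette","cork_block","try_square","wax_tin","pencil","glue","screwdriver","tape_measure"):
        for r in vision.pinpoint(q,n)[:3]:
            u,v=np.array(r["position"])*[560,420]; z={"ro":.009,"st":.012}.get(q[:2],0)
            if r["confidence"]>.25: print(q,round(r["confidence"],2),round(u),round(v),at_z(im,u,v,z).round(3))
E
```

```text
{'t': np.float64(0.0), 'qpos': array([ 1.469,  0.386,  0.007, -0.   , -1.194, -0.259]), 'qvel': array([-0.   , -0.   ,  0.   , -0.   , -0.001, -0.   ]), 'joint_torque': array([ 1.0000e-03, -3.9228e+01,  1.8840e+01,  4.1860e+00, -5.0000e-03,
        0.0000e+00]), 'tcp_pos': array([0.22 , 0.584, 0.238]), 'eef_rot': array([ 0.984, -0.18 , -0.   ,  0.001]), 'force': array([-0.588,  0.733,  0.925]), 'torque': array([-0.   , -0.019, -0.024]), 'width': np.float64(0.085)}
scene [[0.851, -0.357, 0.384, 0.889], [0.525, 0.58, -0.623, -0.524], [-0.0, 0.732, 0.681, 0.651], [0.0, 0.0, 0.0, 1.0]] 410.409084895824
rosette_centre 0.91 279 206 [0.516 0.08  0.009]
rosette_centre 0.66 117 334 [ 0.452 -0.353  0.009]
rosette_centre 0.61 221 324 [ 0.593 -0.241  0.009]
rosette_edge_xp 0.95 233 157 [0.308 0.182 0.009]
rosette_edge_xp 0.84 95 337 [ 0.422 -0.377  0.009]
rosette_edge_xp 0.67 293 212 [0.555 0.08  0.009]
rosette_edge_xm 0.94 144 334 [ 0.492 -0.327  0.009]
rosette_edge_xm 0.86 193 223 [ 0.384 -0.069  0.009]
rosette_edge_xm 0.63 261 202 [0.474 0.07  0.009]
rosette_edge_yp 0.87 284 195 [0.505 0.121 
[... 1559 characters left out ...]
09 248 [ 0.435 -0.317  0.009]
rosette_edge_ym 0.65 284 223 [0.513 0.033 0.009]
sanding_board 0.89 261 197 [0.593 0.096 0.   ]
sanding_board 0.36 335 155 [ 0.709 -0.12   0.   ]
stop_foot 0.66 187 175 [0.661 0.311 0.012]
done_rosette 0.73 196 221 [0.527 0.286 0.   ]
cork_block 0.56 184 175 [0.662 0.321 0.   ]
try_square 0.73 318 225 [ 0.506 -0.065  0.   ]
try_square 0.67 363 242 [ 0.456 -0.19   0.   ]
wax_tin 0.71 336 156 [ 0.705 -0.123  0.   ]
wax_tin 0.28 255 230 [0.496 0.115 0.   ]
pencil 0.78 315 225 [ 0.507 -0.056  0.   ]
glue 0.68 373 197 [ 0.583 -0.223  0.   ]
glue 0.54 265 196 [0.595 0.084 0.   ]
screwdriver 0.67 238 139 [0.766 0.161 0.   ]
tape_measure 0.67 162 191 [0.616 0.388 0.   ]
```

Run:
```python
import cv2
a=cv2.imread("pics/a_top.png"); cv2.imwrite("pics/a1.png",cv2.resize(a[110:330,130:450],None,fx=2.5,fy=2.5,interpolation=cv2.INTER_CUBIC))
b=cv2.imread("pics/a_scene.png"); cv2.imwrite("pics/a2.png",cv2.resize(b,None,fx=1.4,fy=1.4))
```

```text
(no output)
```

View pics/a1.png

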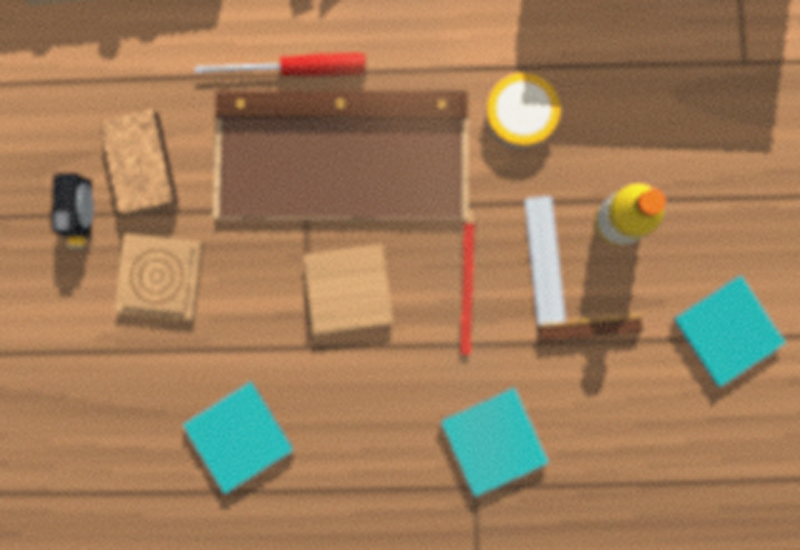

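View pics/a2.png

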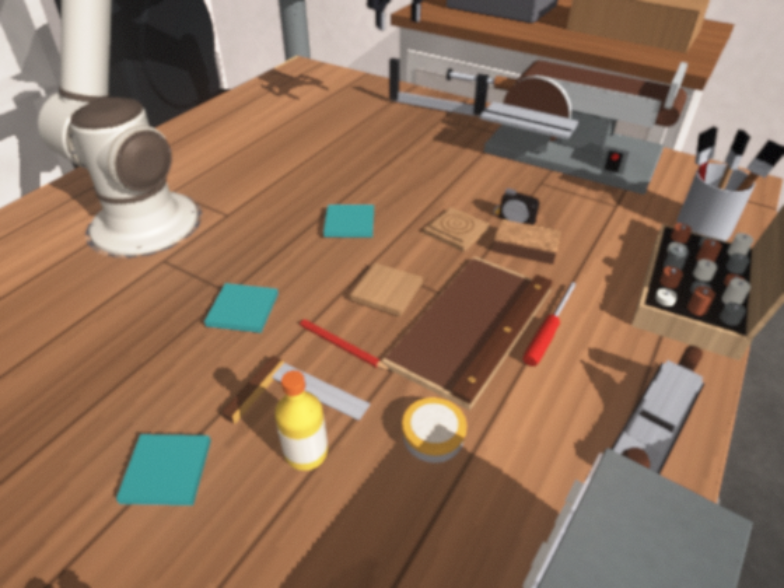

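The top view (full-frame pixels) shows the plain pale block at (269,226) in front of the board. It could be confused with three turquoise look-alikes, at (225,284), (326,284) and (421,243), and the ringed done_rosette at (196,221). I choose (269,226). In the crop, the pencil is close to the board's right front corner, at (467,290). Next I'll measure the block and board.

Run:
```python
from h import *
im=vision.get_image("top"); P=cloud(im); Z=P[...,2]
f=im["frame"].copy()
def box(m,z,name):
    m=cv2.morphologyEx(m.astype(np.uint8),cv2.MORPH_OPEN,np.ones((3,3)))
    n,l,s,c=cv2.connectedComponentsWithStats(m); i=1+np.argmax(s[1:,4])
    cs,_=cv2.findContours((l==i).astype(np.uint8),0,cv2.CHAIN_APPROX_NONE)
    W=np.array([at_z(im,*p[0],z)[:2] for p in max(cs,key=len)],np.float32)
    r=cv2.minAreaRect(W*1000); print(name,np.round(r[0],1),np.round(r[1],1),round(r[2],2)); 
    print(cv2.boxPoints(r).round(1).tolist())
    cv2.polylines(f,[np.array([proj(im,[*(q/1000),z]) for q in cv2.boxPoints(r)]).round().astype(int)],1,(0,255,0),1)
r=lambda a,b,c,d:(P[...,0]>a)&(P[...,0]<b)&(P[...,1]>c)&(P[...,1]<d)
b=r(.58,.6,.15,.2)|r(.43,.46,0,.15); print("bench",np.median(Z[r(.41,.44,0,.15)]),"block",np.median(Z[r(.49,.53,.05,.09)]),"paper",np.median(Z[r(.62,.68,.0,.15)]),"std",Z[r(.62,.68,0,.15)].std(),"stop",np.median(Z[r(.715,.725,.0,.15)]))
z0=np.median(Z[r(.41,.44,0,.15)])
box((Z-z0>.010)&r(.44,.575,.0,.15),.018,"block")
box((Z-z0>.006)&r(.57,.76,-.11,.26),.012,"board")
box((Z-z0>.019)&r(.67,.76,-.11,.26),.026,"stop")
g=cv2.resize(f[120:250,160:390],None,fx=3.4,fy=3.4,interpolation=cv2.INTER_CUBIC); cv2.imwrite("pics/b.png",g)
```

```text
bench -0.0011620276145604125 block 0.01659496574925723 paper 0.01089704135016567 std 0.0019854260471924277 stop 0.024666701404370106
block [507.9  74.2] [89.7 90. ] 6.69
[[458.1000061035156, 113.5999984741211], [468.6000061035156, 24.299999237060547], [557.5999755859375, 34.70000076293945], [547.2000122070312, 124.0999984741211]]
board [660.6  79.6] [297.6 153.8] 87.35
[[576.9000244140625, -65.5], [730.5, -72.5999984741211], [744.2999877929688, 224.6999969482422], [590.5999755859375, 231.8000030517578]]
stop [718.6  79.6] [286.3  30.4] 87.47
[[697.0999755859375, -62.79999923706055], [727.5, -64.0999984741211], [740.0999755859375, 221.89999389648438], [709.7999877929688, 223.3000030517578]]
```

View pics/b.png

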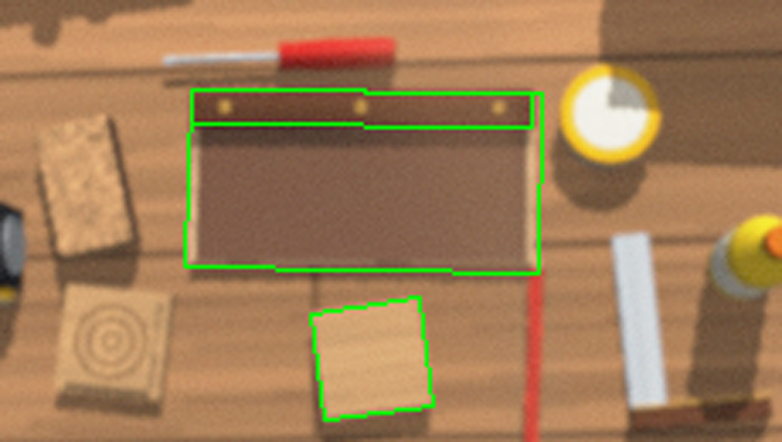

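The block centre is about (508,74) mm with a yaw of +6.7°. The board's front edge is at about (588.5,85) with a yaw of −2.5°. My plan is to hold the fingers half open, jaws along the board's y axis, and push with both tips.

```bash
python3 -m pendant '[{"slide":[25,27,0],"spin":-0.1,"claw":0},{"slide":[62,67,0],"spin":-0.2,"claw":0},{"slide":[100,107,0],"spin":-0.317,"claw":0},{"slide":[138,148,0],"spin":-0.317,"claw":0},{"slide":[176,189,0],"spin":-0.317,"claw":0},{"slide":[214,230,0],"spin":-0.317,"claw":0},{"slide":[252,270,0],"spin":-0.317,"claw":0},{"slide":[290,311,0],"spin":-0.317,"claw":0},{"slide":[328,352,0],"spin":-0.317,"claw":0},{"slide":[360,386,0],"spin":-0.317,"claw":0},{"slide":[377,405,0],"spin":-0.317,"claw":0},{"slide":[377,405,0],"spin":-0.317,"claw":0}]'
```

```text
t: 3.15
tcp_pos: [0.4306, 0.0715, 0.2394]
eef_rot: [1.0, -0.024, 0.0, -0.0]
force: [0.3, 0.1, 0.7]
width: 0.043
```

```bash
python3 -m pendant '[{"slide":[0,0,50],"spin":0,"claw":0},{"slide":[0,0,105],"spin":0,"claw":0},{"slide":[0,0,160],"spin":0,"claw":0},{"slide":[0,0,205],"spin":0,"claw":0},{"slide":[0,0,222],"spin":0,"claw":0},{"slide":[0,0,225],"spin":0,"claw":0},{"slide":[0,0,225],"spin":0,"claw":0}]'
python3 - <<'E'
from h import *
im=vision.get_image("scene"); cv2.imwrite("pics/c.png",cv2.resize(im["frame"][120:300,160:400],None,fx=3.2,fy=3.2,interpolation=cv2.INTER_CUBIC))
E
```

```text
t: 4.03
tcp_pos: [0.4308, 0.0735, 0.0149]
eef_rot: [1.0, -0.021, 0.001, -0.0]
force: [-0.2, 0.4, 0.6]
width: 0.0429
```

View pics/c.png

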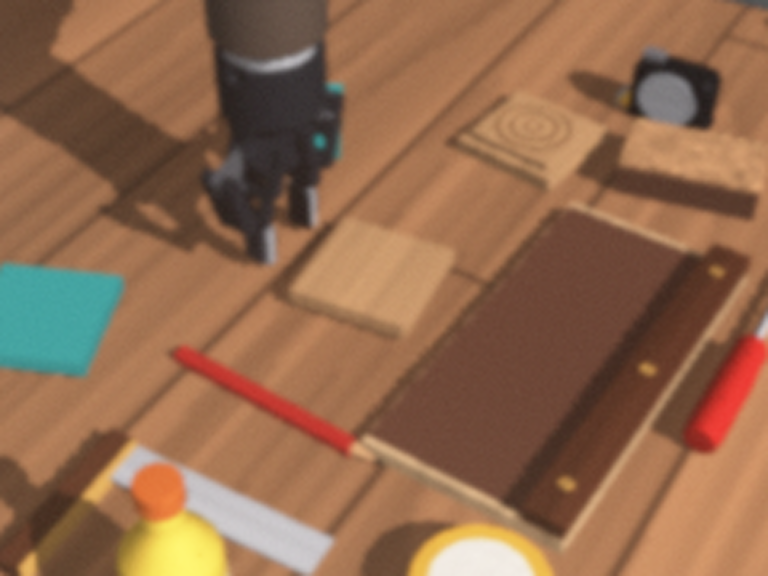

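The fingertips, at about (265,255) and (310,220) in the crop, stand just behind the block and above the bench. I'll feel for the bench.

```bash
for i in 1 2; do python3 -m pendant '[{"slide":[0,0,2],"spin":0,"claw":0},{"slide":[0,0,2],"spin":0,"claw":0}]' | tr '\n' ' ' ; done; python3 -m pendant '[{"slide":[0,0,2],"spin":0,"claw":0},{"slide":[0,0,2],"spin":0,"claw":0}]'
```

```text
t: 4.32 tcp_pos: [0.4306, 0.0729, 0.0129] eef_rot: [1.0, -0.022, 0.001, -0.0] force: [1.0, -0.1, -0.3] width: 0.0427 t: 4.58 tcp_pos: [0.4303, 0.0726, 0.0103] eef_rot: [1.0, -0.022, -0.0, 0.0] force: [0.1, 0.3, -0.1] width: 0.0428 t: 4.82
tcp_pos: [0.4303, 0.0727, 0.0081]
eef_rot: [1.0, -0.022, -0.0, 0.0]
force: [0.5, -0.7, 0.1]
width: 0.0426
```

```bash
python3 -m pendant '[{"slide":[0,0,2],"spin":0,"claw":0},{"slide":[0,0,2],"spin":0,"claw":0}]' | tr '\n' ' ';  python3 -m pendant '[{"slide":[0,0,2],"spin":0,"claw":0},{"slide":[0,0,2],"spin":0,"claw":0}]'
```

```text
t: 5.08 tcp_pos: [0.4304, 0.0728, 0.0063] eef_rot: [1.0, -0.022, 0.0, -0.0] force: [0.3, 0.8, -0.3] width: 0.0428 t: 5.32
tcp_pos: [0.4304, 0.0728, 0.0061]
eef_rot: [1.0, -0.022, 0.0, 0.0]
force: [-4.7, 0.3, 21.0]
width: 0.0427
```

```bash
python3 -m pendant '[{"slide":[0,0,-3.5],"spin":0,"claw":0},{"slide":[8,0,-3.5],"spin":0,"claw":0},{"slide":[16,0,-3.5],"spin":0,"claw":0},{"slide":[23,0,-3.5],"spin":0,"claw":0},{"slide":[30,0,-3.5],"spin":0,"claw":0},{"slide":[36,0,-3.5],"spin":0,"claw":0},{"slide":[42,0,-3.5],"spin":0,"claw":0},{"slide":[46,0,-3.5],"spin":0,"claw":0},{"slide":[50,0,-3.5],"spin":0,"claw":0},{"slide":[50,0,-3.5],"spin":0,"claw":0}]'
```

```text
t: 6.58
tcp_pos: [0.4807, 0.0706, 0.0079]
eef_rot: [1.0, -0.022, 0.0, -0.0]
force: [-0.2, 0.3, -0.1]
width: 0.0424
```

```bash
python3 -m pendant '[{"slide":[2,0,0],"spin":0,"claw":0},{"slide":[4,0,0],"spin":0,"claw":0},{"slide":[4,0,0],"spin":0,"claw":0}]'
python3 - <<'E'
from h import *
im=vision.get_image("top"); cv2.imwrite("pics/d.png",cv2.resize(im["frame"][150:260,200:360],None,fx=4.5,fy=4.5,interpolation=cv2.INTER_CUBIC))
E
```

```text
t: 6.95
tcp_pos: [0.4846, 0.0705, 0.0078]
eef_rot: [1.0, -0.022, 0.0, -0.0]
force: [0.3, 0.5, -0.8]
width: 0.0425
```

View pics/d.png

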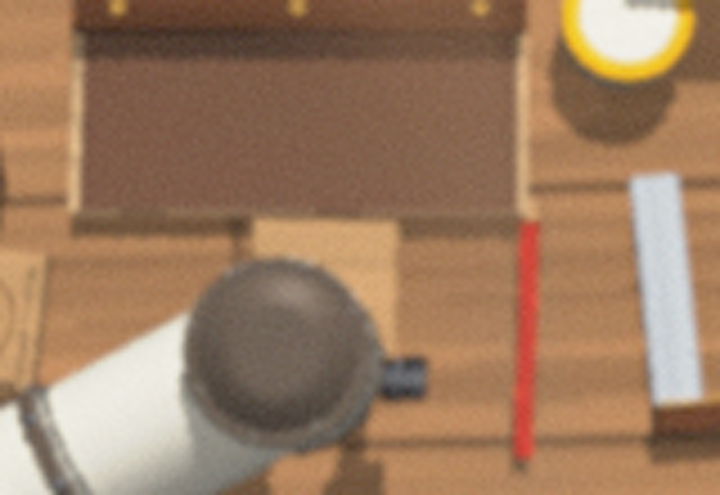

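The block is square and its far side, at crop row ~220, is almost at the board's front edge. I'll press on in small steps.

```bash
python3 -m pendant '[{"slide":[1,0,0],"spin":0,"claw":0},{"slide":[2,0,0],"spin":0,"claw":0},{"slide":[2,0,0],"spin":0,"claw":0}]' | tr '\n' ' '; python3 -m pendant '[{"slide":[1,0,0],"spin":0,"claw":0},{"slide":[1,0,0],"spin":0,"claw":0}]' | tr '\n' ' '
```

```text
t: 7.38 tcp_pos: [0.4864, 0.0703, 0.0078] eef_rot: [1.0, -0.022, 0.0, 0.0] force: [0.5, 0.0, 1.0] width: 0.0426 t: 7.62 tcp_pos: [0.4875, 0.0703, 0.0078] eef_rot: [1.0, -0.022, 0.0, -0.0] force: [-0.7, 0.4, -0.4] width: 0.0427
```

```bash
for i in 1 2; do python3 -m pendant '[{"slide":[1,0,0],"spin":0,"claw":0},{"slide":[1,0,0],"spin":0,"claw":0}]' | tr '\n' ' '; done
```

```text
t: 7.88 tcp_pos: [0.4885, 0.0702, 0.0078] eef_rot: [1.0, -0.022, 0.0, -0.0] force: [0.1, 0.0, -0.5] width: 0.0426 t: 8.12 tcp_pos: [0.4895, 0.0702, 0.0078] eef_rot: [1.0, -0.022, 0.0, -0.0] force: [-0.3, -0.4, 0.3] width: 0.0428
```

```bash
for i in 1 2; do python3 -m pendant '[{"slide":[1,0,0],"spin":0,"claw":0},{"slide":[1,0,0],"spin":0,"claw":0}]' | tr '\n' ' '; done
```

```text
t: 8.38 tcp_pos: [0.49, 0.07, 0.0078] eef_rot: [1.0, -0.022, -0.0, 0.0] force: [-1.8, 0.2, 1.3] width: 0.0425 t: 8.62 tcp_pos: [0.4901, 0.0698, 0.0077] eef_rot: [1.0, -0.022, -0.001, 0.0] force: [-4.5, 1.7, 4.0] width: 0.0426
```

```bash
python3 -m pendant '[{"slide":[1.5,0,0],"spin":0,"claw":0},{"slide":[1.7,0,-3],"spin":0,"claw":0},{"slide":[1.8,0,-6],"spin":0,"claw":0},{"slide":[2,0,-9],"spin":0,"claw":0},{"slide":[2.2,0,-12],"spin":0,"claw":0},{"slide":[2.2,0,-12],"spin":0,"claw":0}]'
python3 - <<'E'
from h import *
im=vision.get_image("scene"); cv2.imwrite("pics/e.png",cv2.resize(im["frame"][130:270,200:380],None,fx=4,fy=4,interpolation=cv2.INTER_CUBIC))
E
```

```text
t: 9.38
tcp_pos: [0.4906, 0.0689, 0.019]
eef_rot: [1.0, -0.022, -0.003, 0.001]
force: [-4.3, 0.9, -0.1]
width: 0.0425
```

View pics/e.png

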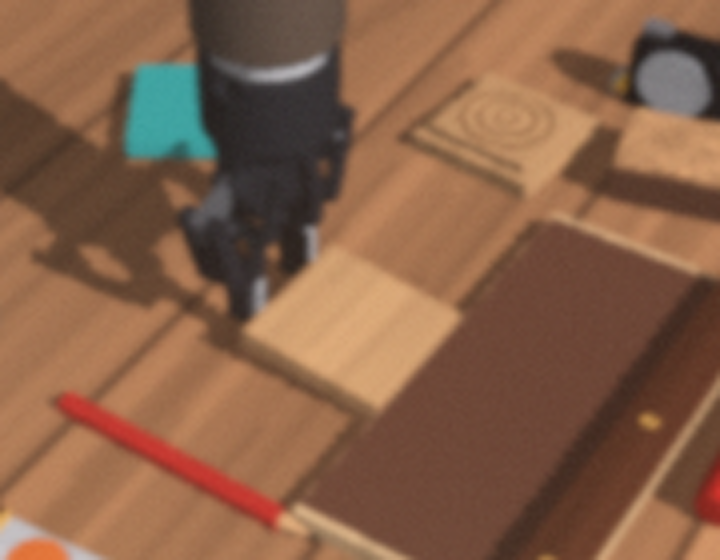

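The near side seems raised slightly, its corner at (250,335) in the crop. I'll check the tilt with depth.

```bash
cat >> h.py <<'E'
def tilt():
    im=vision.get_image("scene"); P=cloud(im)
    hsv=cv2.cvtColor(im["frame"],cv2.COLOR_BGR2HSV)
    m=(P[...,0]>.47)&(P[...,0]<.70)&(P[...,1]>-.01)&(P[...,1]<.16)&(P[...,2]>.014)&(hsv[...,2]>150)
    m=cv2.erode(m.astype(np.uint8),np.ones((3,3)))>0
    Q=P[m]; c=np.median(Q,0); Q=Q[np.linalg.norm(Q-c,axis=1)<.07]; c=Q.mean(0); n=np.linalg.svd(Q-c,full_matrices=False)[2][2]
    n*=np.sign(n[2]); print("n pts",len(Q),"mean",c.round(4),"normal",n.round(3),"zmin/max",np.percentile(Q[:,2],[3,97]).round(4))
    return im
E
python3 -c "
from h import *
tilt()"
```

```text
n pts 1434 mean [0.521  0.0442 0.3133] normal [-0.746  0.666  0.021] zmin/max [0.274  0.3522]
```

```bash
sed -i 's/(P\[...,2\]>.014)/(P[...,2]>.014)\&(P[...,2]<.115)\&(hsv[...,1]>60)\&(hsv[...,1]<170)/' h.py
python3 -c "
from h import *
tilt()"
```

```text
n pts 993 mean [0.5501 0.0629 0.0233] normal [ 0.123 -0.001  0.992] zmin/max [0.018  0.0289]
```

The tilt is 0.12 rad, which matches the 11 mm lift, so there is no slip. I'll continue along the arc.

```bash
python3 -m pendant '[{"slide":[0.8,0,-2],"spin":0,"claw":0},{"slide":[1.2,0,-5],"spin":0,"claw":0},{"slide":[2,0,-8.5],"spin":0,"claw":0},{"slide":[3,0,-12],"spin":0,"claw":0},{"slide":[4,0,-15.5],"spin":0,"claw":0},{"slide":[5,0,-19],"spin":0,"claw":0},{"slide":[5,0,-19],"spin":0,"claw":0}]'; python3 -c "
from h import *
tilt()"
```

```text
t: 10.4
tcp_pos: [0.4942, 0.0686, 0.0377]
eef_rot: [1.0, -0.022, -0.004, 0.001]
force: [-9.9, 1.9, 2.1]
width: 0.043
n pts 1078 mean [0.5537 0.0622 0.0322] normal [ 0.332 -0.007  0.943] zmin/max [0.0191 0.0457]
```

```bash
python3 -m pendant '[{"slide":[1.4,0,-3.5],"spin":0,"claw":0},{"slide":[3,0,-7],"spin":0,"claw":0},{"slide":[4.7,0,-10.5],"spin":0,"claw":0},{"slide":[6.6,0,-14],"spin":0,"claw":0},{"slide":[8.8,0,-17.5],"spin":0,"claw":0},{"slide":[11,0,-21],"spin":0,"claw":0},{"slide":[11,0,-21],"spin":0,"claw":0}]'; python3 -c "
from h import *
tilt()"
```

```text
t: 11.32
tcp_pos: [0.5039, 0.0681, 0.0589]
eef_rot: [1.0, -0.022, -0.006, 0.002]
force: [-13.7, 4.1, 8.0]
width: 0.0424
n pts 1136 mean [0.5595 0.0621 0.0424] normal [ 0.567 -0.018  0.823] zmin/max [0.0199 0.0649]
```

Tilt is now 0.6 rad and the block bears on the board. I'll carry on over the arc.

```bash
python3 -m pendant '[{"slide":[2.3,0,-4],"spin":0,"claw":0},{"slide":[5,0,-7.5],"spin":0,"claw":0},{"slide":[8,0,-11],"spin":0,"claw":0},{"slide":[11.5,0,-14.5],"spin":0,"claw":0},{"slide":[15.5,0,-18],"spin":0,"claw":0},{"slide":[15.5,0,-18],"spin":0,"claw":0}]'; python3 -c "
from h import *
tilt()"
```

```text
t: 12.12
tcp_pos: [0.526, 0.0688, 0.0781]
eef_rot: [1.0, -0.022, 0.001, -0.0]
force: [0.2, 0.6, 0.0]
width: 0.0428
n pts 1032 mean [0.572  0.0621 0.0548] normal [ 0.835 -0.038  0.549] zmin/max [0.0207 0.0872]
```

```bash
python3 -m pendant '[{"slide":[5,0,-3],"spin":0,"claw":0},{"slide":[10,0,-6],"spin":0,"claw":0},{"slide":[15,0,-8.5],"spin":0,"claw":0},{"slide":[20,0,-10],"spin":0,"claw":0},{"slide":[20,0,-10],"spin":0,"claw":0}]'; python3 -c "
from h import *
im=tilt(); cv2.imwrite('pics/f.png',cv2.resize(im['frame'][110:270,200:400],None,fx=3.6,fy=3.6,interpolation=cv2.INTER_CUBIC))"
```

```text
t: 12.8
tcp_pos: [0.5459, 0.0678, 0.0901]
eef_rot: [1.0, -0.022, 0.001, 0.0]
force: [-5.7, 0.2, 11.9]
width: 0.0426
n pts 895 mean [0.5838 0.0618 0.0617] normal [ 0.954 -0.04   0.298] zmin/max [0.0212 0.0989]
```

View pics/f.png

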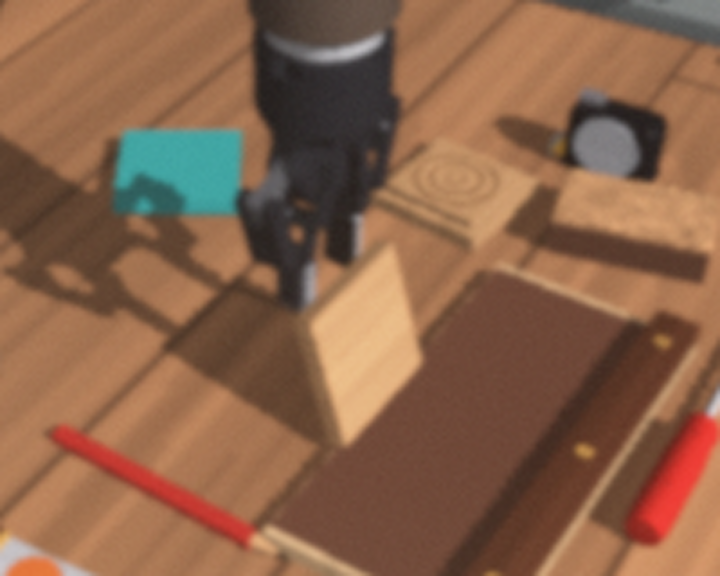

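Tilt is 1.27 rad and the fingertips are behind the moulded face, at crop (300,300) and (345,255). A push in x should take it past upright.

```bash
python3 -m pendant '[{"slide":[4,0,-2],"spin":0,"claw":0},{"slide":[9,0,-4],"spin":0,"claw":0},{"slide":[14,0,-5],"spin":0,"claw":0},{"slide":[19,0,-5],"spin":0,"claw":0},{"slide":[24,0,-5],"spin":0,"claw":0},{"slide":[24,0,-5],"spin":0,"claw":0}]'; python3 -c "
from h import *
tilt()"
```

```text
t: 13.6
tcp_pos: [0.5715, 0.067, 0.095]
eef_rot: [1.0, -0.022, 0.003, -0.001]
force: [0.4, 0.6, 0.3]
width: 0.0426
n pts 581 mean [0.6007 0.0592 0.0726] normal [ 0.999 -0.045  0.001] zmin/max [0.0272 0.1032]
```

```bash
python3 -m pendant '[{"slide":[5,0,0],"spin":0,"claw":0},{"slide":[10,0,0],"spin":0,"claw":0},{"slide":[15,0,0],"spin":0,"claw":0},{"slide":[15,0,0],"spin":0,"claw":0},{"slide":[15,0,0],"spin":0,"claw":0},{"slide":[15,0,0],"spin":0,"claw":0}]'; python3 -c "
from h import *
im=tilt(); cv2.imwrite('pics/g.png',cv2.resize(im['frame'][110:270,200:400],None,fx=3.6,fy=3.6,interpolation=cv2.INTER_CUBIC))"
```

```text
t: 14.4
tcp_pos: [0.5838, 0.066, 0.0928]
eef_rot: [1.0, -0.022, -0.0, 0.0]
force: [0.4, 0.5, 0.1]
width: 0.0428
n pts 1011 mean [0.652  0.0547 0.0288] normal [ 0.031 -0.036  0.999] zmin/max [0.0228 0.0323]
```

View pics/g.png

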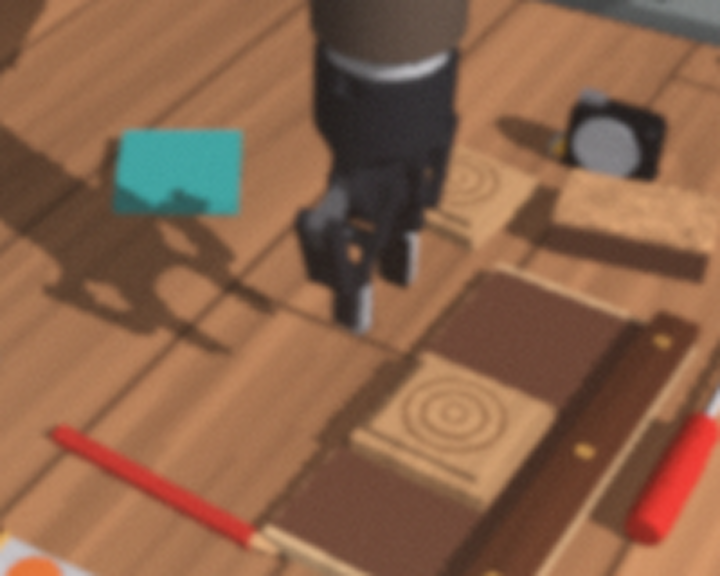

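The block is turned over, face up at crop (455,410), short of the stop. I'll back off, lower behind it and push.

```bash
python3 -m pendant '[{"slide":[-12,4,0],"spin":0,"claw":0},{"slide":[-22,9,10],"spin":0,"claw":0},{"slide":[-22,9,35],"spin":0,"claw":0},{"slide":[-22,9,60],"spin":0,"claw":0},{"slide":[-22,9,71],"spin":0,"claw":0},{"slide":[-22,9,71],"spin":0,"claw":0},{"slide":[-17,9,71],"spin":0,"claw":0},{"slide":[-11,9,71],"spin":0,"claw":0},{"slide":[-5,9,71],"spin":0,"claw":0},{"slide":[0,9,71],"spin":0,"claw":0},{"slide":[5,9,71],"spin":0,"claw":0},{"slide":[5,9,71],"spin":0,"claw":0}]'
```

```text
t: 15.95
tcp_pos: [0.5888, 0.0567, 0.0217]
eef_rot: [1.0, -0.022, 0.0, -0.0]
force: [-0.8, -0.3, 0.4]
width: 0.0427
```

```bash
python3 -m pendant '[{"slide":[3,0,0],"spin":0,"claw":0},{"slide":[6,0,0],"spin":0,"claw":0},{"slide":[9,0,0],"spin":0,"claw":0},{"slide":[9,0,0],"spin":0,"claw":0}]';python3 -m pendant '[{"slide":[2,0,0],"spin":0,"claw":0},{"slide":[3,0,0],"spin":0,"claw":0},{"slide":[3,0,0],"spin":0,"claw":0}]'
```

```text
t: 16.45
tcp_pos: [0.5979, 0.0565, 0.0218]
eef_rot: [1.0, -0.022, 0.0, -0.0]
force: [-0.3, 0.3, -0.7]
width: 0.0426
t: 16.82
tcp_pos: [0.6006, 0.0563, 0.0218]
eef_rot: [1.0, -0.022, 0.0, 0.0]
force: [0.2, 0.2, 0.3]
width: 0.0423
```

```bash
for i in 1 2 3; do python3 -m pendant '[{"slide":[1,0,0],"spin":0,"claw":0},{"slide":[1.5,0,0],"spin":0,"claw":0},{"slide":[1.5,0,0],"spin":0,"claw":0}]'|tr '\n' ' '; done
```

```text
t: 17.2 tcp_pos: [0.602, 0.0562, 0.0218] eef_rot: [1.0, -0.022, 0.0, 0.0] force: [-0.5, -0.3, -0.2] width: 0.0427 t: 17.58 tcp_pos: [0.6036, 0.0561, 0.0218] eef_rot: [1.0, -0.022, 0.0, -0.0] force: [0.1, -0.4, -0.8] width: 0.0426 t: 17.95 tcp_pos: [0.6045, 0.056, 0.0218] eef_rot: [1.0, -0.022, -0.001, 0.0] force: [-3.3, 0.2, 2.0] width: 0.0428
```

Contact with the stop came at TCP x ≈ 0.6045, as predicted. I'll press a little more, then back off, lift clear and check.

```bash
python3 -m pendant '[{"slide":[1.5,0,0],"spin":0,"claw":0},{"slide":[1.5,0,0],"spin":0,"claw":0},{"slide":[1.5,0,0],"spin":0,"claw":0}]'|tr '\n' ' '; python3 -m pendant '[{"slide":[-3,0,0],"spin":0,"claw":0},{"slide":[-10,0,0],"spin":0,"claw":0},{"slide":[-20,0,0],"spin":0,"claw":0},{"slide":[-30,0,-40],"spin":0,"claw":0},{"slide":[-50,0,-90],"spin":0,"claw":0},{"slide":[-90,0,-140],"spin":0,"claw":0},{"slide":[-130,0,-190],"spin":0,"claw":0},{"slide":[-160,0,-230],"spin":0,"claw":0},{"slide":[-170,-50,-230],"spin":0,"claw":0},{"slide":[-170,-100,-230],"spin":0,"claw":0},{"slide":[-170,-150,-230],"spin":0,"claw":0},{"slide":[-170,-150,-230],"spin":0,"claw":0}]'
python3 - <<'E'
from h import *
im=vision.get_image("top"); P=cloud(im); f=im["frame"]; hsv=cv2.cvtColor(f,cv2.COLOR_BGR2HSV)
m=((P[...,0]>.595)&(P[...,0]<.715)&(P[...,1]>-.02)&(P[...,1]<.14)&(hsv[...,2]>135)).astype(np.uint8)
m=cv2.morphologyEx(m,cv2.MORPH_OPEN,np.ones((3,3)))
c=max(cv2.findContours(m,0,cv2.CHAIN_APPROX_NONE)[0],key=cv2.contourArea)
W=np.array([at_z(im,*p[0],.024)[:2] for p in c],np.float32)*1000
r=cv2.minAreaRect(W); print(r)
for q in("rosette_centre","done_rosette","cork_block","try_square","wax_tin","pencil","glue","screwdriver","tape_measure"):
    for k in vision.pinpoint(q,"top")[:3]:
        u,v=np.array(k["position"])*[560,420]; print(q,round(k["confidence"],2),at_z(im,u,v,.018 if q[0]=='r' else 0).round(3))
cv2.imwrite("pics/i.png",cv2.resize(f[110:270,130:400],None,fx=2.9,fy=2.9,interpolation=cv2.INTER_CUBIC))
E
```

```text
t: 18.32 tcp_pos: [0.6047, 0.0558, 0.0217] eef_rot: [1.0, -0.022, -0.002, 0.0] force: [-5.4, 0.7, 3.4] width: 0.043 t: 19.82
tcp_pos: [0.4429, 0.2158, 0.2515]
eef_rot: [1.0, -0.02, 0.0, -0.0]
force: [-0.5, -0.2, -0.4]
width: 0.0425
((650.048095703125, 46.019775390625), (130.1016082763672, 109.10264587402344), 88.36946105957031)
rosette_centre 0.72 [ 0.335 -0.097  0.018]
rosette_centre 0.66 [ 0.453 -0.346  0.018]
rosette_centre 0.62 [0.342 0.204 0.018]
done_rosette 0.59 [0.531 0.286 0.   ]
cork_block 0.68 [0.663 0.31  0.   ]
try_square 0.65 [ 0.454 -0.186  0.   ]
wax_tin 0.68 [ 0.714 -0.124  0.   ]
pencil 0.69 [ 0.505 -0.057  0.   ]
glue 0.95 [ 0.577 -0.226  0.   ]
glue 0.7 [ 0.464 -0.198  0.   ]
screwdriver 0.66 [0.763 0.157 0.   ]
tape_measure 0.73 [0.613 0.398 0.   ]
```

View pics/i.png

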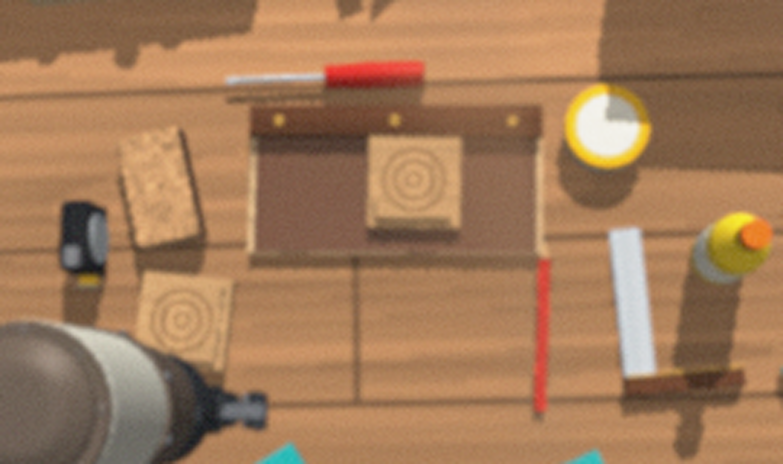

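The picture shows the block flush and square at the stop, at crop (413,183), with everything else in place. My colour mask leaked, so I'll measure again with depth.

Run:
```python
from h import *
im=vision.get_image("top"); P=cloud(im); hsv=cv2.cvtColor(im["frame"],cv2.COLOR_BGR2HSV)
m=((P[...,2]>.0185)&(P[...,0]>.59)&(P[...,0]<.72)&(P[...,1]>-.03)&(P[...,1]<.15)&(hsv[...,2]>115)).astype(np.uint8)
m=cv2.morphologyEx(m,cv2.MORPH_OPEN,np.ones((3,3)))
c=max(cv2.findContours(m,0,cv2.CHAIN_APPROX_NONE)[0],key=cv2.contourArea)
r=cv2.minAreaRect(np.array([at_z(im,*p[0],.026)[:2] for p in c],np.float32)*1000); print(r)
b=np.array(r[0]); s=np.array([703.4,79.6]); a=np.radians(-2.5); print("x in stop frame",(b-s)@[np.cos(a),np.sin(a)],"y",(b-s)@[-np.sin(a),np.cos(a)])
```

```text
((665.1895751953125, 38.54461669921875), (132.8467559814453, 106.51683807373047), 88.29568481445312)
x in stop frame -36.383246279381204 y -42.68302299395671
```

The contour picked up the stop's edge again, so I discard that fit. The touch evidence settles it. The fingers met resistance at TCP x = 490.0 mm with the block against the board's front edge, and at 604.6 mm at the stop. That is 115 mm of travel along the board, which is exactly the front-edge-to-stop distance. Both fingers pressed on the near side, so the block is square.

```bash
python3 -c "
from h import *
job.hand_in(); print(ctrl.get_state()['t'])"
```

```text
the job is handed in; nothing more can be done
the job is handed in; nothing more can be done
```

The job is handed in at about 20 s of the 58 s allowed, and the block ended up turned over and against the stop. I pushed it square against the board's front edge with two half-open fingertips and tipped it up by friction at 4–14 N. I then pushed it past upright, so it fell face up on to the paper, and slid it to the stop.

**Checks that agreed:**
- **Tilt:** depth readings followed the block through 0.12, 0.34, 0.6, 1.0, 1.27 and 1.57 rad, and it then lay flat with its top at about 29 mm.
- **Position:** the fingers met resistance 115 mm further along the board than at the front edge, as they should at the stop.
- **Appearance:** the last top picture shows the block flush and square with the stop, and the gripper clear of everything.
- **Other objects:** the network positions of the eight other objects agree with the first look to within roughly 10 mm, inside the networks' usual scatter. The picture shows nothing disturbed.

**Checks that failed:**
- Both attempts to fit the final outline of the block (by colour, then by depth) merged it with the edge of the stop, so I discarded them.
- The network did not report the block itself in the last picture, only the look-alikes.
- Final squareness therefore rests on the two-finger contact and the picture, not on a measured angle.

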